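Sieve the polished ball out of the tumbling tub

ROBOT

A 6-joint arm with a two-finger parallel gripper is mounted at the origin on the work surface. World frame = base frame: x ahead of the robot, y to its left, z up, the work surface at z = 0. Lengths are in m, angles in rad, forces in N, time in s.
With the tool pointing down it reaches from about 0.375 to 0.925 m from the base axis. Payload 5.7 kg.
Tool frame: the origin (TCP) lies midway between the tips of the shut fingers; the grasp point (between the pads) lies 19 mm behind it; z points along the fingers, x is the direction in which the jaws open and shut, and the axes are right-handed (so a half turn about z gives the same grasp; the last joint's range is limited). The gripper opens to 88 mm and grips with 3 to 60 N. Pads are 20 mm wide; open, the fingers measure 115 mm over their backs; the gripper's body (75 mm by 178 mm) begins 61 mm behind the grasp point.
Start: joints at [1.011, 0.359, 1.51, -0, 1.272, -0.115], TCP at [0.258, 0.542, 0.223] pointing down, gripper open.
Joint ranges: [-2.97, 2.97], [-1.01, 2.36], [0.21, 2.38], [-0.96, 4.11], [0.2, 2.71], [-2.98, 2.98]. Speed limits (rad/s): [2.39, 2.39, 3.14, 3.14, 3.14, 3.14].

INTERFACE

Orientations are given as a unit quaternion [x, y, z, w].
In Python, from bench import move_ptp, servo_line, goto_joints, move_gripper, sleep, inverse_kinematics, capture, PlanningError, close_job, spot_in, silhouettes, current_clock, current_joint_pos, current_qvel, current_joint_torque, current_position, current_orientation, current_force, current_torque, current_finger_gap gives the robot as it stands. Calls block until the motion is done:
- move_ptp(position, orientation): joint-space move of the TCP to a pose.
- servo_line(position, orientation=None, rate=0.15, contact_N=None): straight line of the TCP; orientation=None keeps the orientation; rate is the mean speed in m/s. With contact_N (N) it stops when the force on the tool has changed by that much, and returns True; else False.
- goto_joints(angles): joint-space move.
- move_gripper(opening): finger opening in m; the grip force is fixed at half the most; returns when the fingers have stopped.
- sleep(seconds).
- inverse_kinematics(position, orientation): joint angles nearest the present ones, or None.
- capture(name): name is "side" or "top" or "wrist"; returns a dict with "image" (480x640x3 uint8, blue, green, red), "range_z" (480x640 float32, m along the optical axis (not along the pixel's ray), 0 where there is no reading), "intrinsics" (3x3 intrinsics, pixels), "R" (3x3) and "t" (3): a world point X has camera coordinates R X + t. Camera axes: x right, y down, z forward; pixel columns grow to the right and rows downward; lengths in m; the calibration is good to about 2 mm. A picture is of the moment at which its call begins.
A pose or a line that the arm cannot do raises PlanningError and nothing moves.
- close_job(): hands the job in, once; it reports no verdict.
Trained networks look in the newest picture that a camera, given by its name, has taken for a name from the list of things; names that differ only in an ending like _2 or _b are one class to them, and where a whole thing is asked for, a point or a joint stands for the part that bears it (a point fixed in the world has none). Each returns a list of dicts, best first, with "conf" (0 to 1); they miss things now and then, are a little off and sometimes report something else, mostly with a low value. They report only what shows in the picture. A call takes as long as a camera call. They do not tell look-alikes from the thing itself.
- spot_in(camera, query): "xy" ([column, row] in pixels, amid what is visible of it).
- silhouettes(camera, query): "region" (480x640 bool, what is visible of it) and "xy" ([column, row] in pixels, amid what is visible of it).
Readings, each from a call of its own:
- current_clock(): time.
- current_joint_pos(): joint angles.
- current_qvel(): joint speeds.
- current_joint_torque(): joint torques, N m.
- current_position(): TCP position.
- current_orientation(): TCP orientation.
- current_force(): force on the tool from outside, world axes, zero at the start.
- current_torque(): the same for the moment, N m.
- current_finger_gap(): finger opening in m.
Only numpy, scipy, OpenCV 4.12 (cv2) and the standard library are available. Lean on these libraries where they do the work, as an engineer would, in place of code of your own. Each camera call takes 0.05 s, during which the arm holds its last target.

TASK

Take the wire scoop with the red handle, run its tines along the floor of the grey tub to scoop up the brass ball, and lift it clear so that the blue chips drop back between the wires and stay in the tub. Then stand the scoop upright on the black rubber pad with the ball still lying in it, and let go. The ball is freshly polished: never touch it with the fingers.

Things in the scene. Friction and masses are not known exactly. Their poses are not given: they have to be found in the camera images.
- scoop_grip (a point): Grip centre of the loose wire scoop (200 g): red upright handle, 22 x 22 mm, from 75 mm below to 25 mm above this point. It stands alone, this point then 125 mm above its support. z up the handle, x towards the tine tips, y across. Black-handled sheet scoop, 150 mm tall: bystander. Lean it 22-25 deg, tips down, to run tips along a floor; upright, the ball rolls to the heel and stays.
- scoop_tip (a point): Middle of the front line of tine tips, at (92, 0, -104) mm from scoop_grip, same axes. Six 4 mm wires 22 mm apart (18 mm gaps; y = 0 mid-gap), 114 mm wide. Side view x, z from scoop_grip, wire centres: back wires (0,-83) to (0,-123), flat heel to (34,-123), ramp rising 18 deg to tips. Front open; side wires up to z -83; rear stand reaches x -30.
- tub: Grey tub fixed on the bench. Origin on the bench under the middle of its inner floor, x along, y across, z up. Inner floor 260 (x) x 180 (y) mm, 5 mm high; rim 55 mm high; walls 5 mm. The +x end wall slopes outwards, 72 deg from level, foot at x 130, rim at x 146: a ball pushed against it rides up on to the scoop. Ball and chips start in the +x half; the -x half is free to let the scoop down.
- ball: The good part: a smooth brass-coloured hollow ball, 40 mm diameter, about 60 g, origin at its centre. It rolls. Starts on the tub's floor.
- chip_a: Blue plastic-coated casting chip, about 11 x 10 x 9 mm, 10 g, origin at its centre; starts on the tub's floor beside the ball. Passes freely between the scoop's wires.
- chip_b: A second blue chip, the same as chip_a, on the other side of the ball.
- pad: Black square rubber pad 170 x 170 mm, 8 mm thick, fixed on the bench; origin at the centre of its underside (its top is 8 mm higher).
There are look-alikes about, which are no part of the job. What is shaped like the part that bears scoop_grip but green or pink is not meant.

How it is judged:
On the way:
1. the ball lies in the wire scoop, lifted clear above the tub's rim, with both chips back on the tub's floor (height (world z) of ball above 0.09 m and x of ball in the frame of scoop_grip between 0 and 0.075 m and y of ball in the frame of scoop_grip between -0.055 and 0.055 m and z of ball in the frame of scoop_grip between -0.125 and -0.075 m and height (world z) of each of chip_a, chip_b below 0.03 m), for 0.2 s.
At the end, for the whole second after the job is handed in: The wire scoop stands released and upright (within 10 degrees) on the pad, its handle over the pad and resting at the pad's height (within 7 mm), the ball at rest inside the scoop's pan, and both chips inside the tub (x of ball in the frame of scoop_grip between 0 and 0.075 m and y of ball in the frame of scoop_grip between -0.055 and 0.055 m and z of ball in the frame of scoop_grip between -0.125 and -0.075 m and angle between scoop_grip's own z axis and vertical below 0.17 rad and height (world z) of scoop_grip between 0.128 and 0.142 m and x of scoop_grip in the frame of pad between -0.085 and 0.085 m and y of scoop_grip in the frame of pad between -0.085 and 0.085 m and linear speed of ball below 0.05 m/s and x of chip_a in the frame of tub between -0.135 and 0.146 m and y of chip_a in the frame of tub between -0.095 and 0.095 m and x of chip_b in the frame of tub between -0.135 and 0.146 m and y of chip_b in the frame of tub between -0.095 and 0.095 m and height (world z) of each of chip_a, chip_b below 0.05 m); the robot touches nothing.
It fails at once if the fingers touch the polished ball (contact force between the fingers and ball above 0.5 N).
It also fails if it takes over 58 s, if anything falls off the work surface, if the arm or the gripper's body presses on something with over 40 N, if the wrist force passes 120 N, or if a joint passes its speed limit or range.

## Working session

There is one attempt and no reset: what is moved stays moved. The work goes in short steps, each a Python script; the robot and the scene stay as the last script left them, time stands still between calls to the robot, and variables do not carry over. Pictures are saved under pics/ and viewed, and the job is handed in when it is done.

```bash
mkdir -p pics; ls
python3 - <<'E'
from bench import *
import cv2
for n in ("side","top","wrist"):
    c=capture(n); cv2.imwrite(f"pics/{n}0.png",c["image"]); print(n,c["intrinsics"].tolist(),c["R"].round(3).tolist(),c["t"].round(3).tolist())
print(current_clock(),current_position(),current_orientation())
E
```

```text
pics
side [[522.1063505880757, 0.0, 329.0200418602957], [0.0, 522.1063505880757, 238.5594455485507], [0.0, 0.0, 1.0]] [[0.972, -0.234, -0.002], [-0.159, -0.656, -0.738], [0.171, 0.718, -0.675]] [-0.467, 0.144, 1.06]
top [[562.9756995884469, 0.0, 324.30797514821006], [0.0, 562.9756995884469, 236.2950450826337], [0.0, 0.0, 1.0]] [[-0.024, -0.999, -0.032], [-0.992, 0.028, -0.121], [0.122, 0.028, -0.992]] [-0.0, 0.47, 1.043]
wrist [[336.1608961479724, 0.0, 320.65920887349483], [0.0, 336.1608961479724, 244.94771919363728], [0.0, 0.0, 1.0]] [[0.431, 0.903, -0.001], [0.86, -0.41, 0.306], [0.275, -0.133, -0.952]] [-0.599, -0.037, 0.392]
0.15 [0.25788113 0.5411514  0.22197292] [ 8.45658152e-01  5.33724417e-01 -6.58432436e-04  3.20400650e-04]
```

View pics/side0.png

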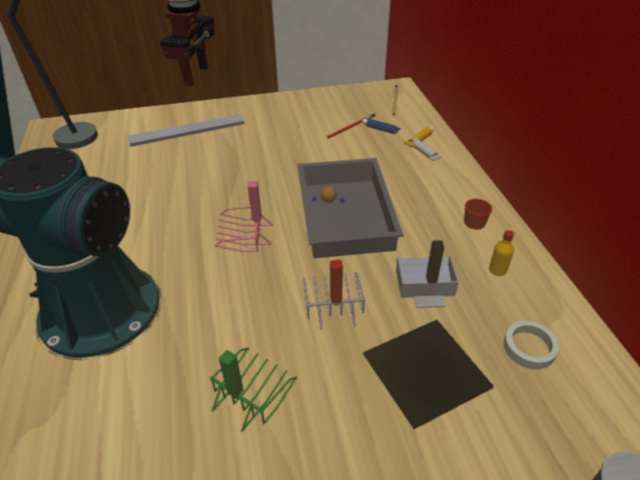

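View pics/top0.png

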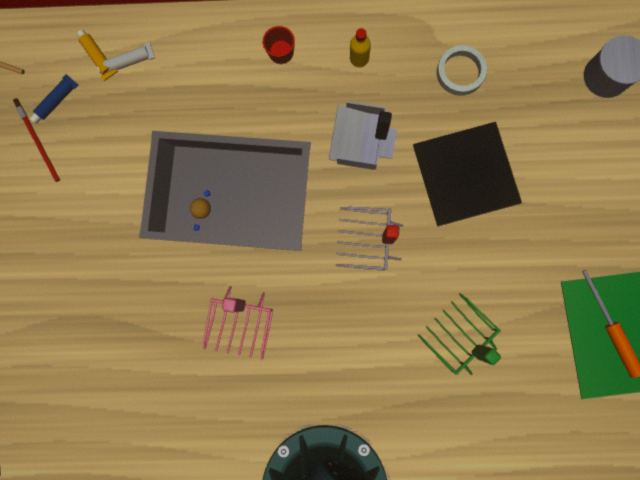

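```bash
cat > h.py <<'E'
from bench import *
import numpy as np, cv2
from scipy.spatial.transform import Rotation as Rn
def cloud(c):
    z=c["range_z"].astype(float); v,u=np.mgrid[:480,:640]; K=c["intrinsics"]
    P=np.stack([(u-K[0,2])/K[0,0]*z,(v-K[1,2])/K[1,1]*z,z],-1)
    W=(P-c["t"])@c["R"]; W[z==0]=np.nan
    return W
def ray(c,xy,h):
    K=c["intrinsics"];d=np.array([(xy[0]-K[0,2])/K[0,0],(xy[1]-K[1,2])/K[1,1],1])@c["R"]
    o=-c["t"]@c["R"]; s=(h-o[2])/d[2]; return o+s*d
E
python3 - <<'E'
from h import *
for cam in ("top","side"):
    c=capture(cam);W=cloud(c)
    for q in ("tub","pad","scoop_grip","ball","chip_a"):
        for d in silhouettes(cam,q)[:4]:
            m=d["region"];p=W[m];p=p[~np.isnan(p[:,0])]
            print(cam,q,round(d["conf"],2),np.round(d["xy"]),m.sum(),np.median(p,0).round(4),"z%",np.percentile(p[:,2],[2,50,98]).round(3))
            if q in("tub","pad"):
                # rect fit
                hi=p[np.abs(p[:,2]-(0.055 if q=="tub" else .008))<.006]
                r=cv2.minAreaRect((hi[:,:2]*1000).astype(np.float32)); print("  rect",r,np.median(hi[:,2]), cv2.boxPoints(r).round(1).tolist())
            if q=="ball": print("  ray",ray(c,d["xy"],.025))
            if q=="chip_a": print("  ray",ray(c,d["xy"],.0095))
    # red handle
    im=c["image"].astype(int);b,g,r=im[...,0],im[...,1],im[...,2]
    m=(r>110)&(g<70)&(b<70)
    ok=m&(W[...,2]>.05)&(W[...,2]<.17)&(np.abs(W[...,1])<.25)&(W[...,0]<.7)
    p=W[ok];top=p[p[:,2]>.143];print(cam,"red",len(p),p.min(0),p.max(0),"top",len(top),top.mean(0),top.min(0),top.max(0), "topz",np.median(top[:,2]))
    print(" rect",cv2.minAreaRect((top[:,:2]*1000).astype(np.float32)))
E
```

```text
top tub 0.62 [227. 186.] 17109 [0.5706 0.1761 0.0064] z% [0.001 0.006 0.057]
  rect ((561.6298217773438, 171.98785400390625), (307.02880859375, 209.5450897216797), 83.92610931396484) 0.05464272877228267 [[441.20001220703125, 30.399999618530273], [649.5999755859375, 8.199999809265137], [682.0999755859375, 313.6000061035156], [473.70001220703125, 335.70001220703125]]
top tub 0.22 [464. 176.] 7410 [ 0.5875 -0.2932  0.0075] z% [0.003 0.008 0.012]
  rect ((0.0, 0.0), (0.0, 0.0), 0.0) nan [[0.0, 0.0], [0.0, 0.0], [0.0, 0.0], [0.0, 0.0]]
top pad 0.66 [464. 175.] 7335 [ 0.5879 -0.2929  0.0075] z% [0.003 0.008 0.012]
  rect ((589.3551025390625, -292.86688232421875), (170.47805786132812, 169.99710083007812), 13.53107738494873) 0.00752858878045274 [[486.6000061035156, -230.1999969482422], [526.4000244140625, -395.3999938964844], [692.0999755859375, -355.6000061035156], [652.2999877929688, -190.3000030517578]]
top scoop_grip 0.75 [239. 309.] 684 [0.3353 0.1392 0.0431] z% [-0.001  0.043  0.152]
top scoop_grip 0.74 [382. 234.] 930 [ 0.4582 -0.1217  0.0394] z% [-0.001  0.039  0.151]
top scoop_grip 
[... 1131 characters left out ...]
999969482422], [528.5999755859375, -395.8999938964844], [694.2999877929688, -356.0], [653.4000244140625, -185.8000030517578]]
side scoop_grip 0.97 [336. 292.] 947 [ 0.4635 -0.1352  0.0601] z% [0.001 0.06  0.151]
side scoop_grip 0.93 [240. 388.] 2346 [ 0.2623 -0.2871  0.0286] z% [-0.001  0.029  0.151]
side scoop_grip 0.82 [253. 207.] 643 [0.3425 0.1381 0.0824] z% [0.004 0.082 0.152]
side red 108 [ 0.33598863 -0.13941945  0.0579642 ] [0.47121394 0.14229171 0.15231659] top 90 [ 0.45355089 -0.11387403  0.14979395] [ 0.33928776 -0.13941945  0.14411263] [0.47121394 0.14083832 0.15231659] topz 0.1501365216731796
 rect ((406.5477294921875, 2.1450347900390625), (20.578754425048828, 307.59613037109375), 22.043790817260742)
  return _methods._mean(a, axis=axis, dtype=dtype,
  ret = ret.dtype.type(ret / rcount)
```

Run:
```python
from h import *
c=capture("top")
im=c["image"][190:290,320:420];cv2.imwrite("pics/crop_s.png",cv2.resize(im,(600,600),interpolation=cv2.INTER_NEAREST))
im=c["image"][120:260,130:320];cv2.imwrite("pics/crop_t.png",cv2.resize(im,(760,560),interpolation=cv2.INTER_NEAREST))
```

```text
(no output)
```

View pics/crop_s.png

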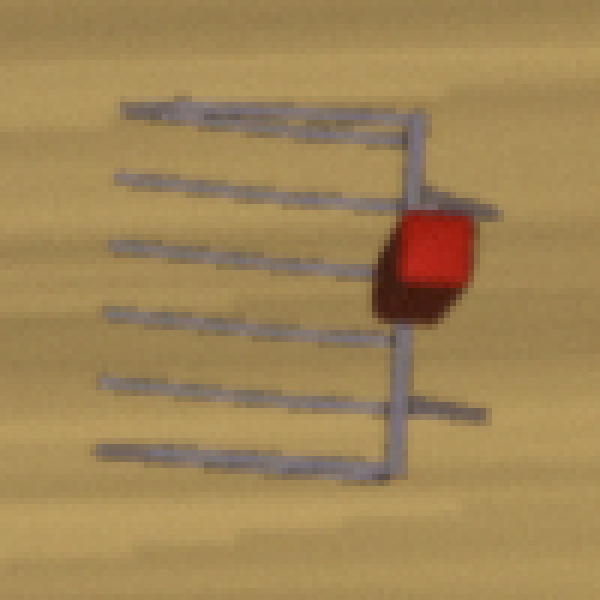

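View pics/crop_t.png

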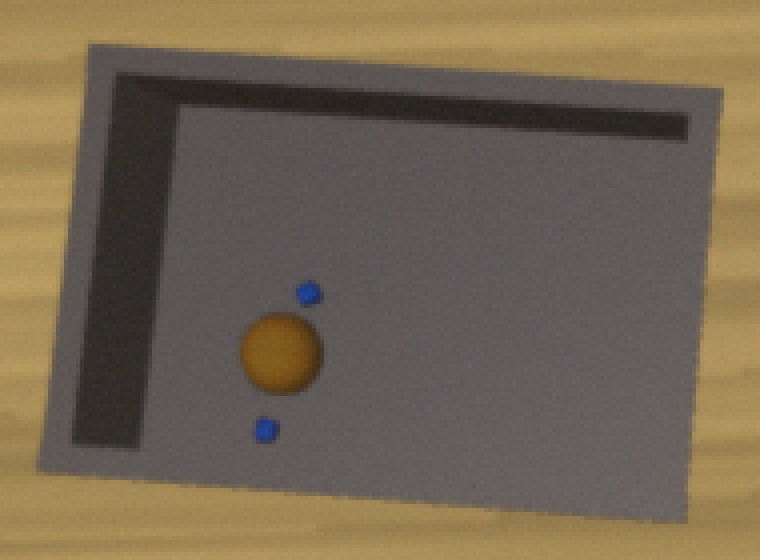

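Run:
```python
from h import *
for cam in ("top","side"):
    c=capture(cam);W=cloud(c)
    im=c["image"].astype(int);b,g,r=im[...,0],im[...,1],im[...,2]
    m=(r>90)&(g<60)&(b<60)&(abs(W[...,0]-.46)<.05)&(abs(W[...,1]+.13)<.05)&(W[...,2]>.06)
    p=W[m];top=p[p[:,2]>.146];print(cam,len(p),len(top),top.mean(0),cv2.minAreaRect((top[:,:2]*1000).astype(np.float32)))
    v,u=np.nonzero(m);print(u.min(),u.max(),v.min(),v.max())
    # wires
    w=(abs(W[...,0]-.46)<.085)&(W[...,1]>-.14)&(W[...,1]<-.02)&(W[...,2]>.006)&(W[...,2]<.06)
    q=W[w];print("wires",len(q),cv2.minAreaRect((q[:,:2]*1000).astype(np.float32)))
    bl=(b>r+60)&(b>g+50)&(abs(W[...,0]-.55)<.12)&(abs(W[...,1]-.17)<.16)
    n,l,s,ce=cv2.connectedComponentsWithStats(bl.astype(np.uint8))
    for i in range(1,n): print("blue",s[i,4],ce[i],ray(c,ce[i],.0095))
    br=(r>120)&(r-b>50)&(abs(W[...,0]-.55)<.1)&(abs(W[...,1]-.2)<.12)&(W[...,2]>.01)
    p=W[br]; print("ball",br.sum(),[a.mean() for a in np.nonzero(br)][::-1])
    A=np.c_[2*p,np.ones(len(p))];s_=np.linalg.lstsq(A,(p**2).sum(1),rcond=None)[0];print(s_[:3],np.sqrt(s_[3]+(s_[:3]**2).sum()))
    print("  ray",ray(c,[a.mean() for a in np.nonzero(br)][::-1],.025))
    # inner floor
    f=(W[...,2]>.002)&(W[...,2]<.010)&(abs(W[...,0]-.56)<.13)&(abs(W[...,1]-.17)<.17)&(r<140)&(abs(r-b)<40)
    fp=W[f];rr=cv2.minAreaRect((fp[:,:2]*1000).astype(np.float32));print("floor",f.sum(),rr,cv2.boxPoints(rr).tolist())
```

```text
top 157 146 [ 0.46074826 -0.13031871  0.14930052] ((460.9044189453125, -130.11875915527344), (20.447158813476562, 20.96335220336914), 88.14118194580078)
382 398 225 242
wires 679 ((474.1345520019531, -87.61567687988281), (105.80843353271484, 139.1175537109375), 88.557861328125)
blue 18 [206.61111111 192.88888889] [0.56494746 0.21783204 0.0095    ]
blue 19 [195.57894737 227.10526316] [0.49750778 0.23947474 0.0095    ]
ball 128 [np.float64(197.6796875), np.float64(207.59375)]
[0.53076202 0.22713337 0.03685976] 0.010618888335243134
  ray [0.53327734 0.23147242 0.025     ]
floor 10038 ((580.3953857421875, 188.70272827148438), (304.44488525390625, 204.53919982910156), 83.88807678222656) [[462.49981689453125, 48.23429870605469], [665.8764038085938, 26.456802368164062], [698.2909545898438, 329.171142578125], [494.91436767578125, 350.94866943359375]]
side 219 85 [ 0.46075502 -0.13296943  0.15015812] ((460.93341064453125, -131.53750610351562), (18.479122161865234, 18.57929039001465), 84.92630767822266)
331 341 260 300
wires 636 ((467.2335205078125, -89.974853515625), (107.0760726928711, 114.41044616699219), 83.95052337646484)
blue 4 [313.5 197.5] [0.49874782 0.24583663 0.0095    ]
blue 4 [341.5 198.5] [0.56629662 0.22525692 0.0095    ]
ball 74 [np.float64(327.55405405405406), np.float64(190.8108108108108)]
[0.53126559 0.22549568 0.03756748] 0.011274534288490096
  ray [0.53492301 0.24461915 0.025     ]
floor 3744 ((558.0337524414062, 166.76315307617188), (277.943359375, 191.7667236328125), 83.96490478515625) [[448.0706787109375, 38.64265441894531], [638.7745361328125, 18.480758666992188], [667.996826171875, 294.8836669921875], [477.29296875, 315.0455322265625]]
```

Run:
```python
from h import *
c=capture("top")
T=lambda x,y:((x+.5)/4+130-.5,(y+.5)/4+120-.5)
P=[ray(c,T(*p),.055)[:2] for p in((90,44),(722,88),(686,522),(38,470))]
P=np.array(P);print(P.round(4))
for i in range(4):
    d=P[(i+1)%4]-P[i];print(np.linalg.norm(d),np.degrees(np.arctan2(d[1],d[0])))
S=lambda x,y:((x+.5)/6+320-.5,(y+.5)/6+190-.5)
a,b=ray(c,S(418,115),.042),ray(c,S(397,475),.042);print(a,b,(a+b)/2,np.degrees(np.arctan2(*(a-b)[1::-1])))
a,b=ray(c,S(125,110),.021),ray(c,S(97,450),.021);print(a,b,(a+b)/2,np.degrees(np.arctan2(*(a-b)[1::-1])))
a=[ray(c,S(*p),.15) for p in((404,211),(473,213),(398,283),(468,287))];print(np.round(a,4),np.mean(a,0))
```

```text
[[0.6803 0.3123]
 [0.6483 0.0093]
 [0.4421 0.0304]
 [0.4749 0.3342]]
0.30470690257751926 -96.01548294986472
0.20731622231795926 174.16283415382
0.30562507333407724 83.83508722717215
0.20651831506027163 -6.090923189265805
[ 0.51713579 -0.136505    0.042     ] [ 0.40428769 -0.12569303  0.042     ] [ 0.46071174 -0.13109902  0.042     ] -5.47279898954926
[ 0.52511219 -0.04465053  0.021     ] [ 0.41602232 -0.03273426  0.021     ] [ 0.47056726 -0.03869239  0.021     ] -6.2339007810478915
[[ 0.4716 -0.1219  0.15  ]
 [ 0.4705 -0.1412  0.15  ]
 [ 0.4513 -0.1195  0.15  ]
 [ 0.4497 -0.139   0.15  ]] [ 0.46079163 -0.13038827  0.15      ]
```

```bash
cat >> h.py <<'E'
YAW=np.radians(84.0); G0=np.array([.4608,-.1308,.125]); TUB=np.array([.5606,.1636,0]); TYAW=np.radians(83.95); PAD=np.array([.590,-.292,0])
GD=-.005   # grasp point height in scoop frame
TIP=np.array([.092,0,-.104])
def tubw(x,y,z): c,s=np.cos(TYAW),np.sin(TYAW); return TUB+[c*x-s*y,s*x+c*y,z]
def scoopR(lean,yaw=YAW): return Rn.from_euler('z',yaw)*Rn.from_euler('y',np.radians(lean))
def tool(grip,lean,yaw=YAW,flip=0):
    R=scoopR(lean,yaw)
    M=R*Rn.from_euler('x',np.pi)*Rn.from_euler('z',np.pi*flip)
    p=grip+R.apply([0,0,GD-.019])
    return p,M.as_quat()
def tool_tip(tip,lean,yaw=TYAW,flip=0):
    return tool(tip-scoopR(lean,yaw).apply(TIP),lean,yaw,flip)
E
python3 - <<'E'
from h import *
c=capture("top")
T=lambda x,y:((x+.5)/4+130-.5,(y+.5)/4+120-.5)
for p,h in (((178,104),.005),((140,450),.005),((117,73),.055),((72,445),.055),((688,115),.055)):
    w=ray(c,T(*p),h)-TUB; print(p,(Rn.from_euler('z',-TYAW).apply(w)).round(4))
for f in (0,1):
    print("flip",f)
    for n,a in (("pre",tool(G0+[0,0,.12],0,YAW,f)),("grasp",tool(G0,0,YAW,f)),("lift",tool(G0+[0,0,.15],0,YAW,f)),
      ("abovetub",tool_tip(tubw(.005,.0075,.12),23.5,TYAW,f)),("low",tool_tip(tubw(.005,.0075,.007),23.5,TYAW,f)),("end",tool_tip(tubw(.126,.0075,.007),23.5,TYAW,f)),
      ("up",tool_tip(tubw(.126,.0075,.25),-3,TYAW,f)),("pad",tool(PAD+[0,0,.133],0,YAW,f)),("padup",tool(PAD+[0,0,.30],0,YAW,f))):
        q=inverse_kinematics(*a); print(n,a[0].round(3),None if q is None else np.round(q,2))
E
```

```text
(178, 104) [ 0.1312 -0.0903  0.005 ]
(140, 450) [0.1301 0.0848 0.005 ]
(117, 73) [ 0.1458 -0.09    0.055 ]
(72, 445) [0.146  0.0902 0.055 ]
(688, 115) [-0.1292 -0.0893  0.055 ]
flip 0
pre [ 0.461 -0.131  0.221] [-0.42  0.19  1.76  0.    1.19 -1.89]
grasp [ 0.461 -0.131  0.101] [-0.42  0.34  1.9  -0.    0.89 -1.89]
lift [ 0.461 -0.131  0.251] [-0.42  0.16  1.72  0.    1.26 -1.89]
abovetub [0.548 0.117 0.23 ] [ 0.33  0.42  1.48 -0.37  1.44 -1.04]
low [0.548 0.117 0.117] [ 0.33  0.54  1.59 -0.39  1.22 -0.96]
end [0.561 0.238 0.117] [ 0.49  0.62  1.42 -0.34  1.35 -0.85]
up [0.556 0.194 0.325] [ 0.19  0.26  1.41  0.05  1.46 -1.28]
pad [ 0.59  -0.292  0.109] [-0.56  0.55  1.49  0.    1.1  -2.03]
padup [ 0.59  -0.292  0.276] [-0.56  0.4   1.3   0.    1.43 -2.03]
flip 1
pre [ 0.461 -0.131  0.221] [-0.42  0.19  1.76  0.    1.19  1.25]
grasp [ 0.461 -0.131  0.101] [-0.42  0.34  1.9  -0.    0.89  1.25]
lift [ 0.461 -0.131  0.251] [-0.42  0.16  1.72  0.    1.26  1.25]
abovetub [0.548 0.117 0.23 ] [ 0.33  0.42  1.48 -0.37  1.44  2.1 ]
low [0.548 0.117 0.117] [ 0.33  0.54  1.59 -0.39  1.22  2.19]
end [0.561 0.238 0.117] [ 0.49  0.62  1.42 -0.34  1.35  2.29]
up [0.556 0.194 0.325] [0.19 0.26 1.41 0.05 1.46 1.86]
pad [ 0.59  -0.292  0.109] [-0.56  0.55  1.49  0.    1.1   1.11]
padup [ 0.59  -0.292  0.276] [-0.56  0.4   1.3   0.    1.43  1.11]
```

Run:
```python
from h import *
p,q=tool(G0+[0,0,.12],0); move_ptp(p,q)
p,q=tool(G0,0); print(servo_line(p,q,rate=.1,contact_N=8))
move_gripper(0.0); print(current_finger_gap(),current_force(),current_clock())
p,q=tool(G0+[0,0,.10],0); servo_line(p,q,rate=.12)
print(current_finger_gap(),current_force(),current_clock())
for n in("top","side"): cv2.imwrite(f"pics/{n}1.png",capture(n)["image"])
```

```text
False
0.02206057978893893 [ 0.2403949  -0.21014634 -0.72130665] 5.8667
0.0216236185699046 [-0.23651599 -0.25449302 -1.85339248] 6.85
```

View pics/side1.png

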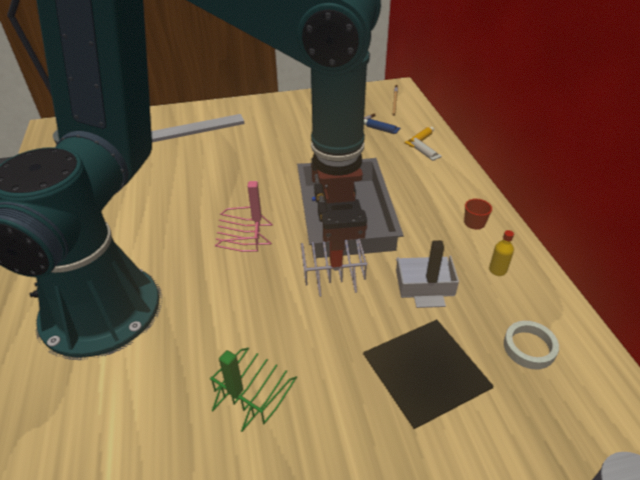

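Run:
```python
from h import *
# over tub, lean, lower until tip 15mm above the floor
p,q=tool_tip(tubw(.005,.0075,.13),0); move_ptp(p,q)
p,q=tool_tip(tubw(.005,.0075,.09),23.5); servo_line(p,q,rate=.1)
for n in("top","side"): cv2.imwrite(f"pics/{n}2.png",capture(n)["image"])
print(current_clock(),current_force())
```

```text
8.5083 [ 0.64427127 -0.0192266  -1.88580323]
```

View pics/side2.png

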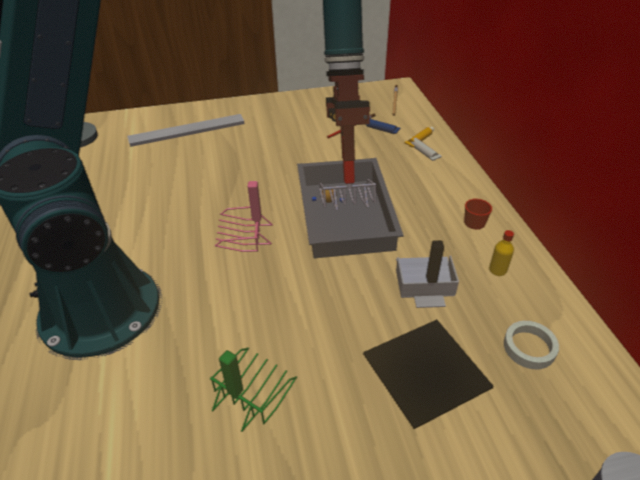

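View pics/top2.png

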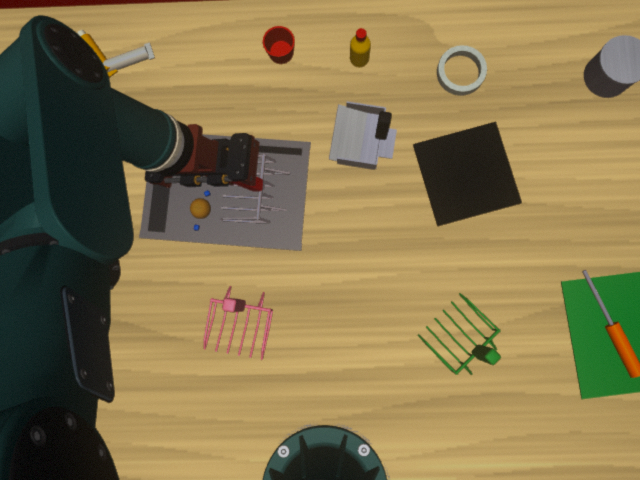

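Run:
```python
from h import *
p,q=tool_tip(tubw(.005,.0075,.02),23.5); print(servo_line(p,q,rate=.08,contact_N=6),current_force())
p2,q=tool_tip(tubw(.005,.0075,.001),23.5); print(servo_line(p2,q,rate=.02,contact_N=3))
d=current_position()-p; print("tip z est",.02+d[2],d,current_force(),current_clock())
for n in("top","side"): 
    im=capture(n)["image"]; im=im[120:260,130:320] if n=="top" else im[130:270,270:460]
    cv2.imwrite(f"pics/{n}3.png",cv2.resize(im,(760,560)))
```

```text
False [ 0.77189349  0.01650157 -1.76400418]
True
tip z est 0.0066828418561954255 [-5.93226653e-05 -8.02653813e-05 -1.33171581e-02] [-0.19700835  0.87527697  4.11033685] 10.2083
```

View pics/top3.png

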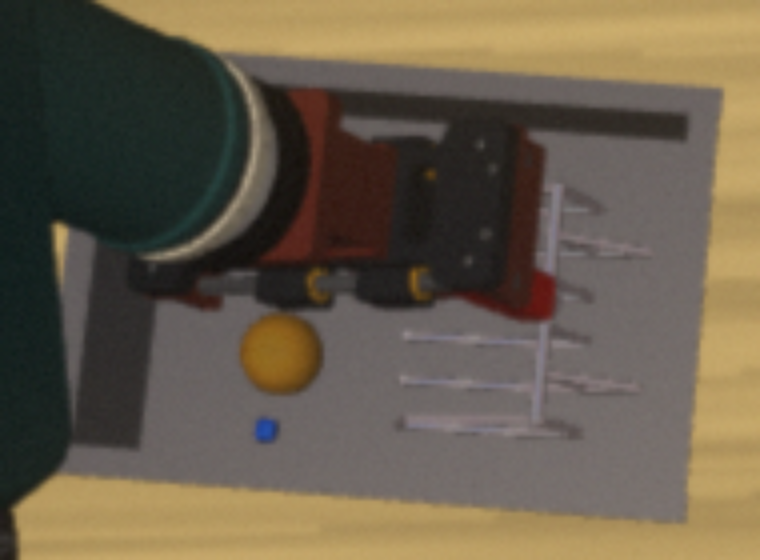

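View pics/side3.png

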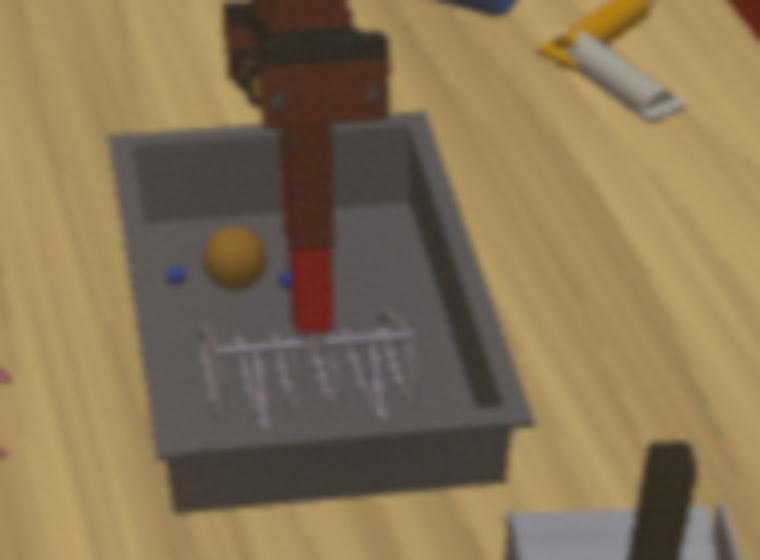

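```bash
cat > snap.py <<'E'
from h import *
def snap(k):
    for n in("top","side"): 
        im=capture(n)["image"]; im=im[120:260,130:320] if n=="top" else im[130:270,270:460]
        cv2.imwrite(f"pics/{n}{k}.png",cv2.resize(im,(760,560)))
E
python3 - <<'E'
from snap import *
p,q=tool_tip(tubw(.02,.0055,.0068),23.5); servo_line(p,q,rate=.05); print(current_force())
p,q=tool_tip(tubw(.09,.0055,.0066),23.5); print(servo_line(p,q,rate=.05,contact_N=12),current_force())
print((current_position()-p).round(4),current_clock())
snap(4)
E
```

```text
[-0.44368189  1.35575635  3.52533814]
False [ 0.17577831 -1.70747464  4.26750398]
[0.0001 0.     0.0001] 12.3167
```

View pics/top4.png

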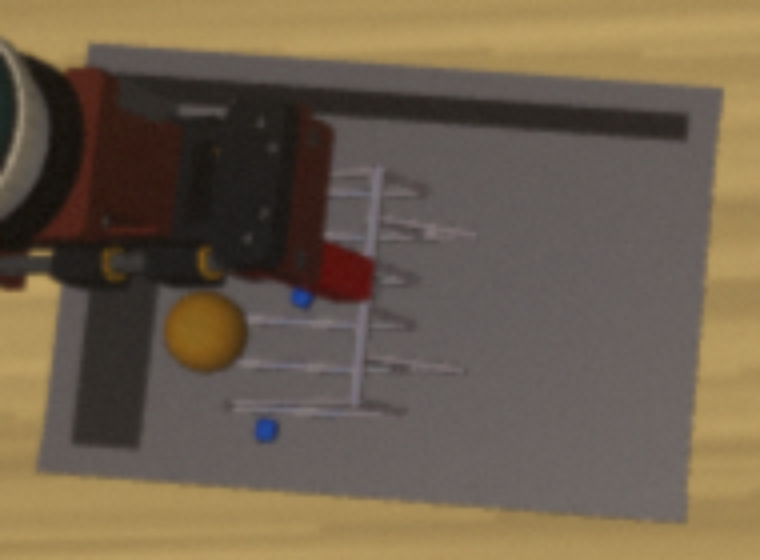

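View pics/side4.png

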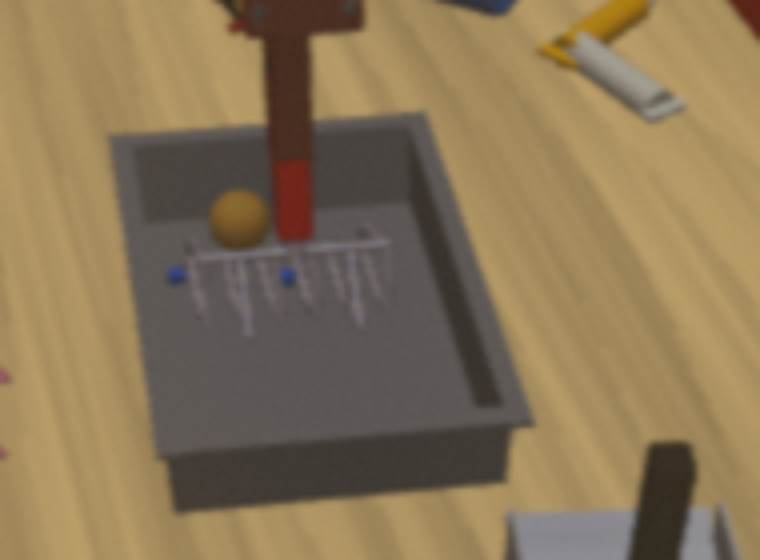

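Run:
```python
from snap import *
p,q=tool_tip(tubw(.1275,.0055,.0066),23.5); print(servo_line(p,q,rate=.04,contact_N=12),current_force())
print((Rn.from_euler('z',-TYAW).apply(current_position()-p)).round(4),current_clock(),current_finger_gap())
snap(5)
```

```text
False [-0.94383991 -4.99918794  5.73140868]
[0.0002 0.0002 0.0001] 13.5083 0.022158027301009384
```

View pics/top5.png

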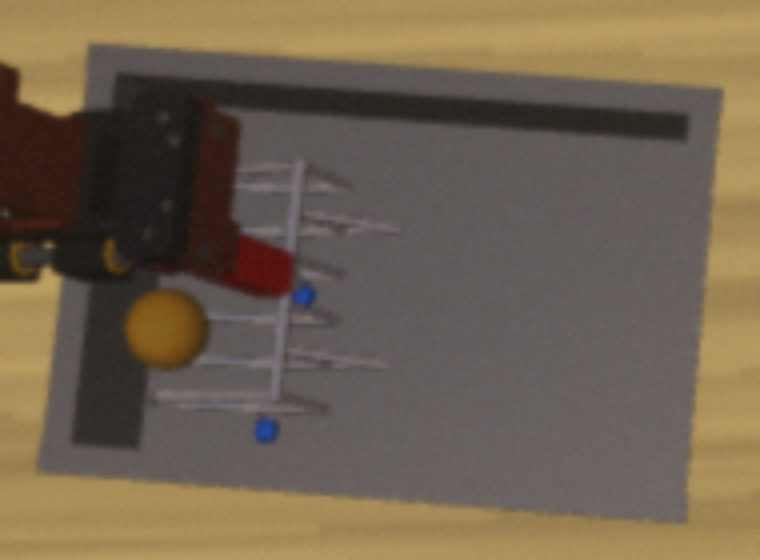

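View pics/side5.png

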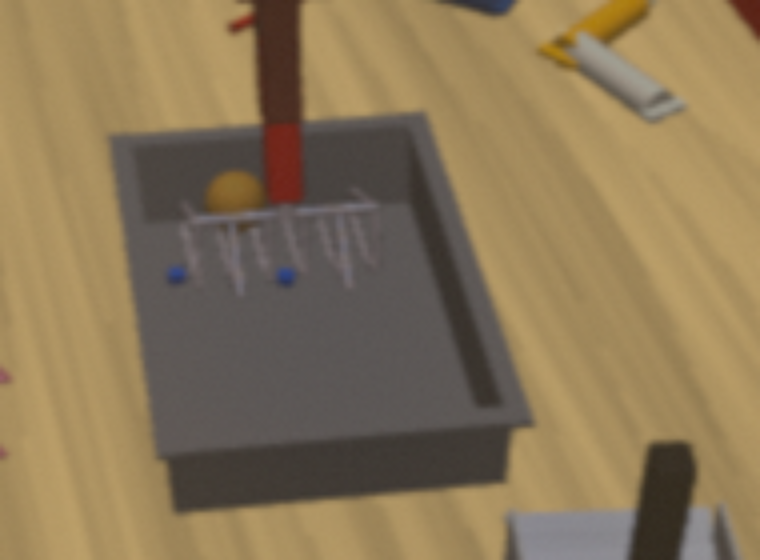

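Run:
```python
from snap import *
c=capture("top")
T=lambda x,y:((x+.5)/4+130-.5,(y+.5)/4+120-.5)
for xy,h in (((166,329),.025),((166,329),.03),((157,396),.009)):
    print(Rn.from_euler('z',-TYAW).apply(ray(c,T(*xy),h)-TUB).round(4))
p,q=tool_tip(tubw(.131,.0055,.0066),23.5); print(servo_line(p,q,rate=.02,contact_N=10),current_force())
print((Rn.from_euler('z',-TYAW).apply(current_position()-p)).round(4),current_clock(),current_finger_gap())
snap(6)
```

```text
[0.1176 0.0271 0.025 ]
[0.116  0.0279 0.03  ]
[0.1235 0.058  0.009 ]
False [-0.95245781 -5.37340246  5.50994296]
[-0.0006  0.0002  0.0002] 13.9833 0.02157443803835407
```

View pics/top6.png

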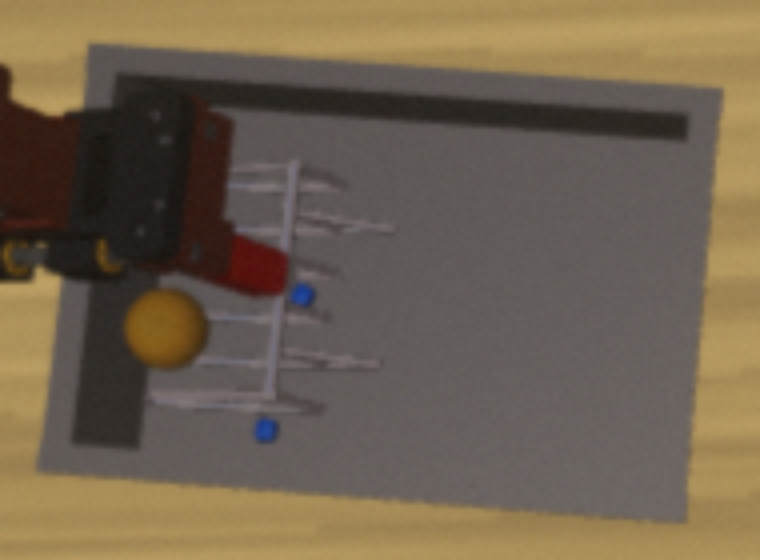

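Run:
```python
from snap import *
p,q=tool_tip(tubw(.1325,.0055,.0068),23.5); print(servo_line(p,q,rate=.02,contact_N=10),current_force())
x0=.1325+(Rn.from_euler('z',-TYAW).apply(current_position()-p))[0]; print(x0)
for lean,dz in ((14,.011),(5,.022)):
    p,q=tool_tip(tubw(x0-.0005+.3*dz,.0055,.0068+dz),lean); print(servo_line(p,q,rate=.06,contact_N=25),current_force())
print(current_clock(),current_finger_gap())
snap(7)
```

```text
False [-0.73375969 -8.24511609  4.86547102]
0.13073517696617004
False [-0.41082513 -2.79474934 -0.07341147]
False [-0.19255122 -4.53720817 -0.49371667]
15.1 0.02178509615288762
```

View pics/top7.png

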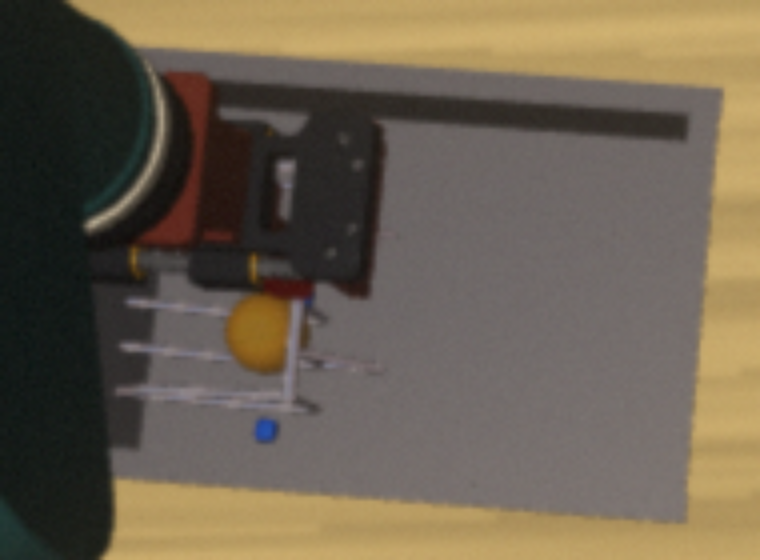

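View pics/side7.png

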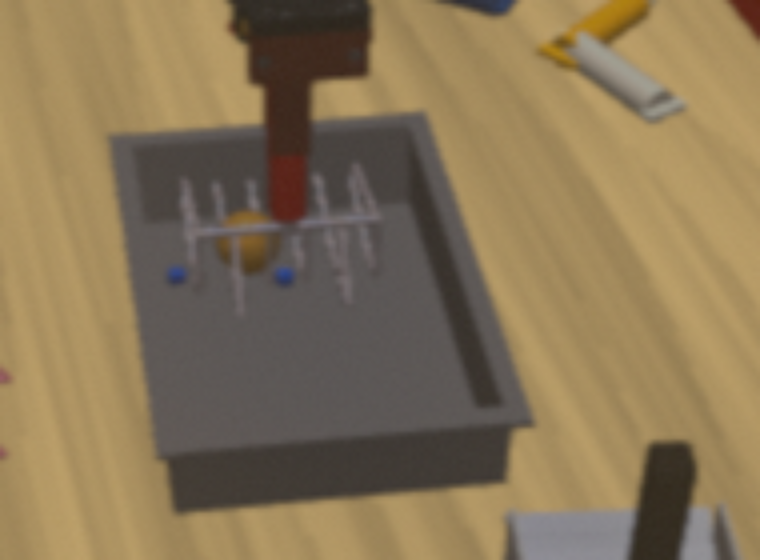

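Run:
```python
from snap import *
p,q=tool_tip(tubw(.132,.0055,.05),-1); servo_line(p,q,rate=.05)
p,q=tool_tip(tubw(.125,.0055,.235),-1); servo_line(p,q,rate=.1)
sleep(.3)
for n in("top","side"): cv2.imwrite(f"pics/{n}8.png",capture(n)["image"])
print(current_clock(),current_force(),current_finger_gap())
```

```text
18.1083 [-0.03715194  0.15713253 -2.83768821] 0.021768842202866324
```

View pics/top8.png

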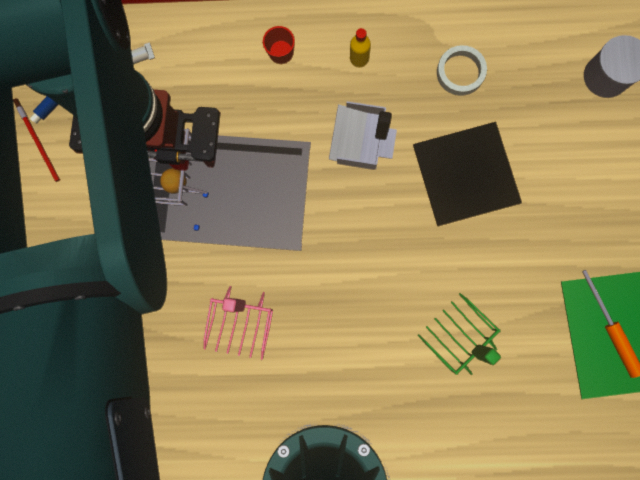

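View pics/side8.png

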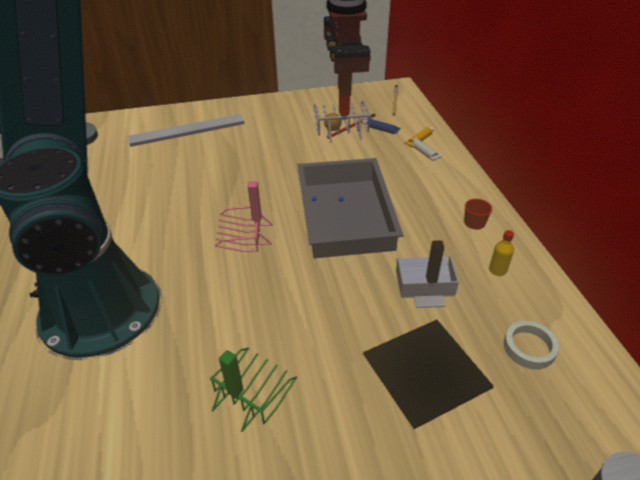

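Run:
```python
from snap import *
p,q=tool(PAD+[0,0,.335],-1); servo_line(p,q,rate=.11)
p,q=tool(PAD+[0,0,.17],0); servo_line(p,q,rate=.08)
for n in("top","side"): cv2.imwrite(f"pics/{n}9.png",capture(n)["image"])
print(current_clock(),current_force(),current_finger_gap())
```

```text
25.0167 [-0.08118787  0.0186645  -2.17957494] 0.021712912338655677
```

View pics/top9.png

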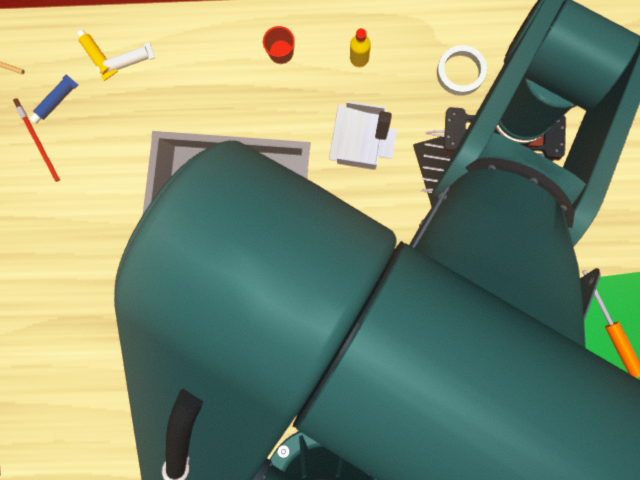

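View pics/side9.png

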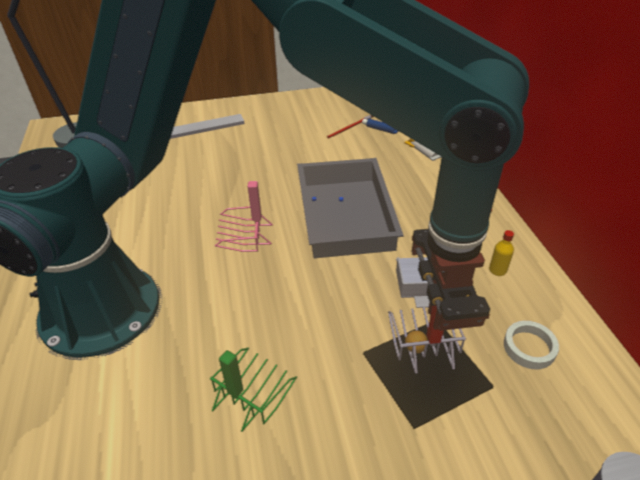

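Run:
```python
from snap import *
p,q=tool(PAD+[0,0,.140],0); servo_line(p,q,rate=.06)
p,q=tool(PAD+[0,0,.1295],0); print(servo_line(p,q,rate=.015,contact_N=2.5))
print(.1295+(current_position()-p)[2],current_force(),current_clock())
im=capture("side")["image"]
cv2.imwrite("pics/side10.png",cv2.resize(im[290:430,340:530],(760,560)))
```

```text
True
0.13368581479551506 [ 1.166261   -0.39568233  4.67608745] 26.1583
```

View pics/side10.png

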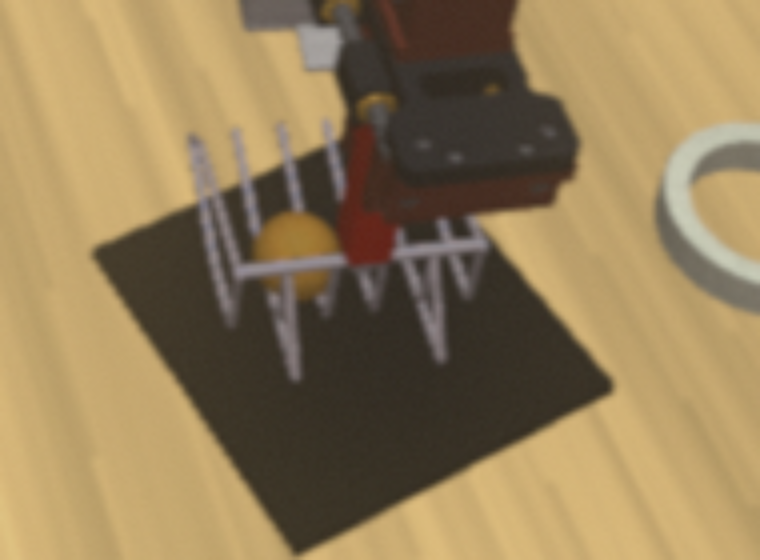

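Run:
```python
from snap import *
p,q=tool(PAD+[0,0,.1333],0); servo_line(p,q,rate=.01)
move_gripper(.07); print(current_finger_gap())
sleep(.2)
p,q=tool(PAD+[0,0,.26],0); print(servo_line(p,q,rate=.08,contact_N=6))
p,q=tool(PAD+[-.15,.12,.33],0)
try: servo_line(p,q,rate=.15)
except PlanningError as e: print(e)
sleep(.3)
print(current_clock(),current_force())
for cam in("side","top"):
    c=capture(cam);W=cloud(c);cv2.imwrite(f"pics/{cam}11.png",c["image"])
    for d in silhouettes(cam,"scoop_grip"):print(cam,d["conf"],d["xy"])
    for d in silhouettes(cam,"ball"):
        print("ball",d["conf"],np.median(W[d["region"]],0))
    im=c["image"].astype(int);b,g,r=im[...,0],im[...,1],im[...,2]
    m=(r>90)&(g<60)&(b<60)&(abs(W[...,0]-.59)<.08)&(abs(W[...,1]+.29)<.08)&(W[...,2]>.06)&(W[...,2]<.18)
    pp=W[m]; 
    if len(pp): 
        t=pp[pp[:,2]>.15]; print("red",len(pp),t.mean(0),np.percentile(pp[:,2],98))
        lo=pp[pp[:,2]<.12]; print(len(lo),lo.mean(0) if len(lo) else 0)
```

```text
0.06983167364038823
False
31.1167 [-0.38206547  0.54013512  0.19837182]
side 0.87 [253.3, 209.9]
side 0.77 [434.5, 342.9]
side 0.7 [242.0, 386.5]
ball 0.56 [ 0.56999258 -0.27464268  0.04362686]
red 404 [ 0.59032393 -0.29553488  0.15699513] 0.16007930035349777
150 [ 0.58999311 -0.30190368  0.09578272]
top 0.83 [242.6, 308.3]
top 0.64 [464.4, 351.0]
```

View pics/side11.png

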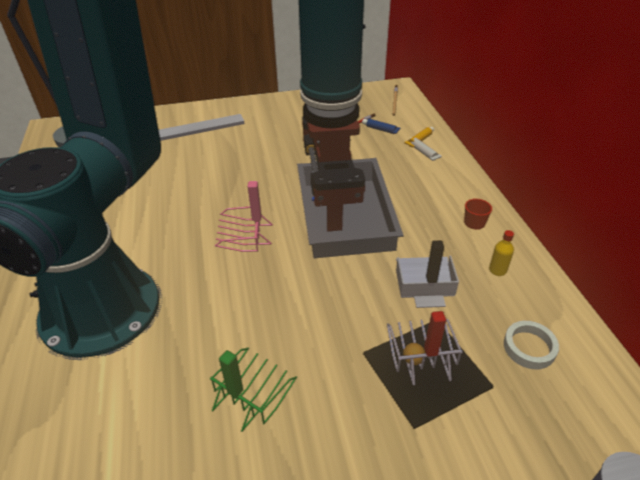

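View pics/top11.png

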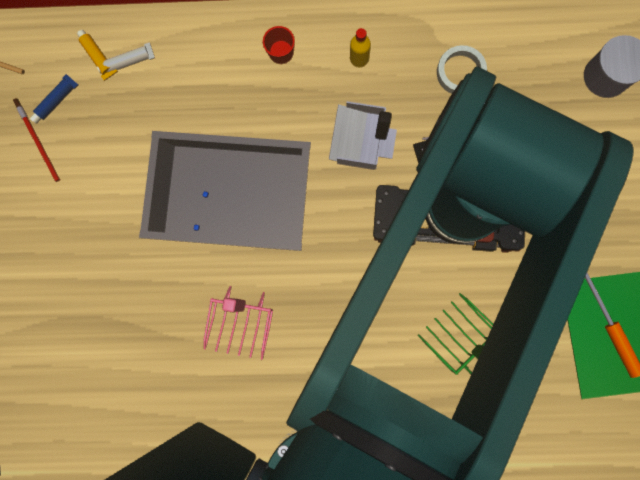

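```bash
python3 -c "
from bench import *
print(abs(current_qvel()).max(),current_clock());close_job()"
```

```text
0.0032040270611460053 31.4167
the job is handed in; nothing more can be done
```

I handed the job in at 31.4 s. The red-handled wire scoop stands released on the black pad with the brass ball in its pan. Both blue chips stayed on the tub floor.

**How it went:** I gripped the handle with the jaws fore and aft and leaned the scoop 23.5°. I ran the tines along the floor, passing the chips without moving them, and took the ball on at the sloped wall. Then I tilted the scoop back so the ball rolled to the heel, lifted it, carried it to the pad and set it down.

**Last checks:**
- **Scoop:** the handle is at about (0.590, -0.296), close to the pad centre. Its top is at about 0.158 m, which puts the grip point near 0.133 m. It looks upright in the side picture.
- **Ball:** it was detected in the pan near the heel, at about (0.57, -0.275).
- **Chips:** both show in the tub in the last top picture.
- **Robot:** the arm was clear of everything and practically still. The force readings I took stayed under about 10 N, and the fingers were never near the ball.

**Not confirmed:** in the last top picture the arm hid the scoop, so its final position rests on the side camera alone. I did not measure the lean as an angle.

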